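# Clamp the re-glued trivet in the screw press

### The job

The round wooden trivet has just been re-glued: slide it by its lug along the press board until it sits fully home against both orange stop blocks, without ramming them. Then wind the press's T-handle clockwise, half turn by half turn on alternate ends, until you feel the plate meet the trivet, and give it about a sixth of a turn more so it is clamped firmly but not crushed. Let go with the trivet still home, and leave the measuring cup, the spatula and the glue bottle where they are.

Things in the scene. Friction and masses are not known exactly. Their poses are not given: they have to be found in the camera images.
- press: Bench screw press, fixed. Origin: on the counter under the vertical screw axis; x to its back (away from the robot), z up. Wooden board 12 mm thick, x -200 to +90 mm, y -105 to +105 mm. Two grey posts (24 x 20 mm) at x = 0, y = -85 and +85 mm carry a grey crossbar, 36 mm deep in x, 196 mm long in y, z = 102 to 122 mm.
- vstop: Two orange stop blocks on the back of the board, fixed, a V open to the front; each 40 mm long, 12 mm thick, top at z = 28 mm. Origin and axes as press. The trivet touching both is centred on the screw axis. Pressing the trivet against them with more than 30 N is ramming.
- seat (a point): Point on the board's top (z = 12 mm) on the screw axis: here lies the centre of the trivet's underside when it is home against both blocks.
- collar (a point): Top of the brass collar (radius 18 mm) on the crossbar, on the screw axis, 130 mm above the counter. Does not move.
- trivet: Loose light-wood trivet, about 0.25 kg: disc 110 mm across, 18 mm thick, with a lug 26 mm wide, 18 mm thick, along its own -x out to x = -125 mm. Origin: centre of the disc's underside; z up. Starts flat on the front of the board, 30 to 65 mm short of home, up to 12 mm aside, lug to the robot within 12 degrees. The lug may lie at any small angle when home.
- screw: Screw with handle above and plate below (72 mm across, rubber face down, does not rotate). Origin: on the axis, at the bar's height. Moves only up and down: 24 mm down per full clockwise turn. The plate's face hangs 144 to 153 mm below it, different each time and not known, so first touch must be felt. At the start the plate is 8 to 23 mm higher than the trivet's top.
- handle: T-handle: straight level steel bar, 12 mm thick, 110 mm long along its own x, middle (origin) on the screw axis, 191 to 197 mm above the counter at the start; hub 28 mm across, 26 mm high. z up. Turns clockwise seen from above to tighten, many turns; stays where left; stop when fully unscrewed. Turning it free takes about 0.45 N m at any angle.
- bar_red (a point): Centre of the bar's end face at its +x end, which has a red cap; 55 mm from the axis. Once the plate is on the trivet, each radian turned further adds about 0.2 N m to the moment and 50 to 60 N to the plate force (0.0038 N m per N). Held still after turning on, the hand feels the plate part plus up to 0.3 N m of friction; after turning a little back, the plate part less friction: their mean is the plate part.
- bar_black (a point): Centre of the bar's end face at its -x end, which has a black cap; 55 mm from the axis. Properly clamped is a plate force of 20 to 100 N, that is about 0.4 to 1.8 rad past first touch; about 1 rad past first touch is right. More than 115 N crushes the trivet.
- cup: Steel measuring cup, 68 mm across, 55 mm high, flat handle reaching 108 mm along its own x at 50 mm height; origin at the centre of its underside. Bystander beside the press.
- spatula: Yellow silicone spatula lying flat, 240 mm long along its own x, origin under its middle. Bystander beside the press.
- glue: White glue bottle with orange cap, 34 mm across, 85 mm high, standing on the back right corner of the press board; origin at the centre of its underside. Bystander.
Not all that is in view belongs to the job. Several things have the shape of the trivet; the one meant has the colours described above.

How it is judged:
By the outcome, as a careful person would: the job done as asked, in the order asked, and still so for the second after the job is handed in, with the robot touching nothing.
It also fails if it takes over 72 s, if anything falls off the work surface, if the arm or the gripper's body presses on something with over 40 N, if the wrist force passes 120 N, or if a joint passes its speed limit or range.

### The arm

A 6-joint arm with a two-finger parallel gripper is mounted at the origin on the work surface. World frame = base frame: x ahead of the robot, y to its left, z up, the work surface at z = 0. Lengths are in mm, angles in rad, forces in N, time in s.
With the tool pointing down it reaches from about 350 to 975 mm from the base axis. Payload 7.1 kg.
Tool frame: the origin (TCP) lies between the finger pads; the fingertips stand 19 mm ahead of it and the grasp point (between the pads) is the TCP; y points along the fingers, z is the direction in which the jaws open and shut, and the axes are right-handed (so a half turn about y gives the same grasp; the last joint's range is limited). The gripper opens to 88 mm and grips with 3 to 60 N. Pads are 20 mm wide; open, the fingers measure 115 mm over their backs; the gripper's body (75 mm by 178 mm) begins 61 mm behind the grasp point.
Start: joints at [-1.295, 0.423, 1.63, -0, 1.089, -0.019], TCP at [181.611, -598.015, 241.675] pointing down, gripper open.
Joint ranges: [-3, 3], [-0.9, 2.11], [0.09, 2.58], [-1.31, 4.45], [0.11, 2.69], [-2.54, 2.54]. Speed limits (rad/s): [2.39, 2.39, 3.01, 3.14, 3.14, 3.14].

### API

Orientations are given as a rotation vector (axis times angle).
In Python, from workcell import ctrl gives the robot as it stands.
- The arm moves only by the tool servo_tool, never from a script. Its argument "moves" is text: rows parted by semicolons, each of 6 numbers parted by spaces: the shift along the world's x, y, z in m, then the turn, a rotation vector about the world's x, y, z in degrees. A call has 1 to 8 rows; each row is the pose to reach, as a shift and turn from the pose commanded when the call began; what a row does not reach only later rows make up. A row lasts 1/8 s, in which the tool goes at most 62.5 mm and 10.7 degrees, less where a joint would pass 70% of its speed; a pose out of reach is approached as far as the arm can. A call with a gripper value outside its range is refused whole. "hand" is the closure in counts, from 0 (fully open) to 255 (shut), set as the call begins (left out, the last holds). The fingers move at their own pace and stop on an object; the grip force is fixed at half the most. Time passes only in rows, so rows that repeat a pose let the fingers close. It gives the time, the measured TCP pose, the force and the opening at its end, in the units of the state.
- ctrl.get_obs(): the state, without advancing time (a new reading comes with each control period).
- ctrl.get_image(name): name is "scene" or "top" or "wrist"; returns a dict with "pixels" (480x640x3 uint8, red, green, blue), "depth" (480x640 float32, mm along the optical axis (not along the pixel's ray), 0 where there is no reading), "vertical_fov" (degrees; the focal length in pixels is half the picture's height over the tangent of half this angle, whatever the lens; pixels are square), "cx", "cy" (the principal point, pixels), "xyz" and "attitude" of the camera in the world; the wrist camera has in their place "T_tool_cam" (4x4, takes a point from camera to tool coordinates, whose origin is the TCP and whose axes are the tool frame's). Camera axes: x right, y up, looking along -z (the intrinsics and any distortion apply to the point x, -y, -z); pixel columns grow to the right and rows downward; lengths in mm; the calibration is good to about 2 mm. A picture is of the moment at which its call begins: read the wrist's pose just before it.
- ctrl.close_job(): hands the job in, once; it reports no verdict.
The state is a dict: "t": time; "qpos": joint angles; "qvel": joint speeds; "joint_torque": joint torques, N m; "ee_pos": TCP position; "orientation": TCP orientation; "ft_force": force on the tool from outside, world axes, zero at the start; "moment": the same for the moment, N m; "width": finger opening in mm.
Only numpy, scipy, OpenCV 4.12 (cv2) and the standard library are available. Lean on these libraries where they do the work, as an engineer would, in place of code of your own. Each camera call takes 0.05 s, during which the arm holds its last target.

## Working session

There is one attempt and no reset: what is moved stays moved. The work goes in short steps, Python scripts to look and compute and a tool call to move; the robot and the scene stay as the last step left them, time stands still between calls to the robot, and variables do not carry over. Pictures are saved under pics/ and viewed, and the job is handed in when it is done.

Besides the shell and the picture viewer there is one more tool, called after ">>>" by a JSON object that holds its "method" and its "body", one argument or row to a line. servo_tool: Moves the arm, as the interface text tells. Its arguments: {"type":"object","properties":{"moves":{"type":"string"},"hand":{"type":"number"}},"required":["moves"]}

```bash
mkdir -p pics; ls; cat > h.py <<'E'
import numpy as np, cv2
from scipy.spatial.transform import Rotation as R
from workcell import ctrl
def grab(n):
    o=ctrl.get_obs(); im=ctrl.get_image(n); im['obs']=o; return im
def save(im,f): cv2.imwrite('pics/'+f,im['pixels'][:,:,::-1])
E
python3 - <<'E'
from h import *
o=ctrl.get_obs(); print(o)
for n in ('scene','top','wrist'):
    im=grab(n); save(im,n+'0.png'); print({k:v for k,v in im.items() if k not in('pixels','depth','obs')}, np.mean(im['depth']>0)); np.savez(n+'0.npz',**{k:v for k,v in im.items() if k!='obs'})
E
```

```text
pics
{'t': 0.0, 'qpos': array([-1.29498666e+00,  4.23861755e-01,  1.63069570e+00, -4.91286032e-05,
        1.08860309e+00, -1.89656093e-02]), 'qvel': array([ 0.0004414 ,  0.00107007, -0.00102091, -0.0013468 , -0.00026714,
       -0.00109092]), 'joint_torque': array([ 2.29672414e-04, -5.44631875e+01, -2.73667413e+01,  6.44427328e-02,
        2.28093902e-02, -1.37008428e-04]), 'ee_pos': array([ 181.4649976 , -597.51594487,  240.88638188]), 'orientation': array([-0.30657124,  2.06469036, -2.06145878]), 'ft_force': array([ 0.59648989, -0.22153573,  0.27727798]), 'moment': array([ 0.0099129 ,  0.03453052, -0.02812723]), 'width': 87.97567722284195}
{'vertical_fov': 45.01154244822247, 'cx': 315.1129976000156, 'cy': 246.9800586872458, 'xyz': array([1184.21528205,  560.86802841,  661.21106516]), 'attitude': array([0.53444711, 1.09615578, 2.02778819])} 0.99587890625
{'vertical_fov': 46.16386825755567, 'cx': 315.7920363803789, 'cy': 234.22437971540097, 'xyz': array([ 372.14398254,   72.88554046, 1140.14371075]), 'attitude': array([ 0.12869214, -0.14459872, -1.59304229])} 0.995947265625
{'vertical_fov': 66.84292289254496, 'cx': 316.13598368818924, 'cy': 241.6683659359686, 'T_tool_cam': array([[ 6.35757634e-04, -9.68765290e-01, -2.47978647e-01,
        -6.74705904e+01],
       [-6.40211912e-04,  2.47978252e-01, -9.68765388e-01,
        -1.42625225e+02],
       [ 9.99999593e-01,  7.74658875e-04, -4.62561011e-04,
         4.43794628e-01],
       [ 0.00000000e+00,  0.00000000e+00,  0.00000000e+00,
         1.00000000e+00]])} 0.9930631510416666
```

View pics/scene0.png

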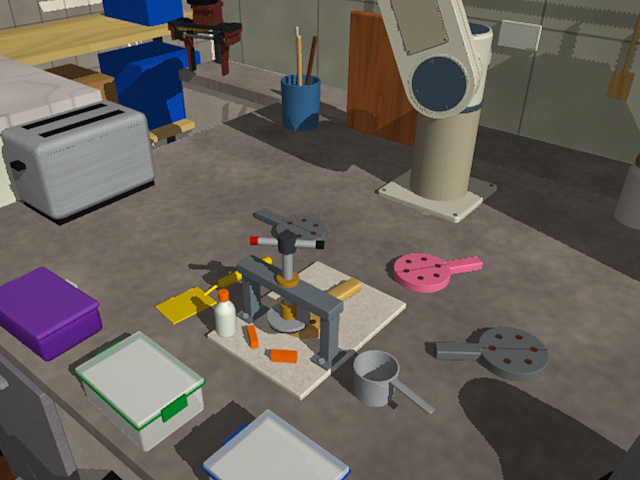

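View pics/top0.png

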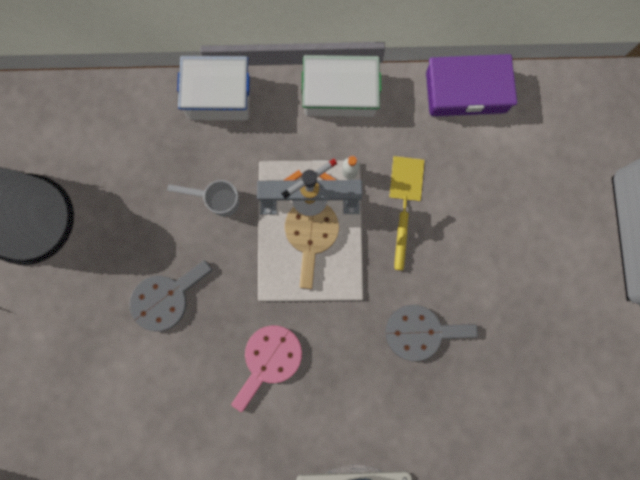

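View pics/wrist0.png

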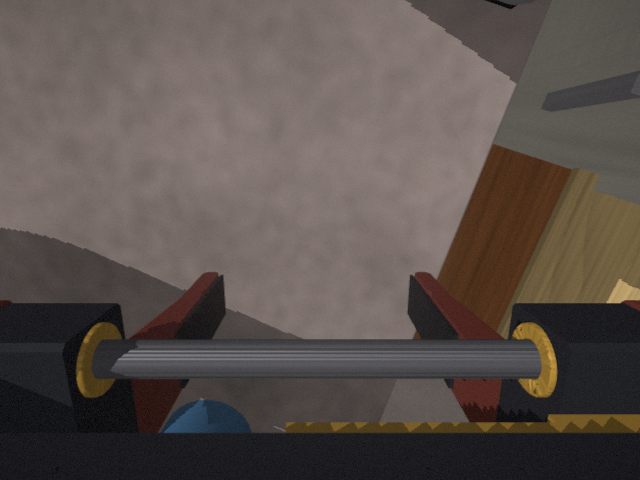

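Trivet-shaped things in the top view are wooden (311,230) on the press board, pink (273,355), grey (160,303) and grey (415,333). The wooden one matches the description. I'll crop in to check it and then measure.

```bash
cat >> h.py <<'E'
def camT(im):
    if 'T_tool_cam' in im:
        o=im['obs']; T=np.eye(4);T[:3,:3]=R.from_rotvec(o['orientation']).as_matrix();T[:3,3]=o['ee_pos'];return T@im['T_tool_cam']
    T=np.eye(4);T[:3,:3]=R.from_rotvec(im['attitude']).as_matrix();T[:3,3]=im['xyz'];return T
def rays(im,uv):
    uv=np.atleast_2d(uv).astype(float); f=240/np.tan(np.radians(im['vertical_fov'])/2)
    d=np.c_[(uv[:,0]-im['cx'])/f,-(uv[:,1]-im['cy'])/f,-np.ones(len(uv))]; T=camT(im)
    return T[:3,3],d@T[:3,:3].T
def onplane(im,uv,z):
    o,d=rays(im,uv); return o+d*((z-o[2])/d[:,2])[:,None]
def bydepth(im,uv):
    uv=np.atleast_2d(uv); o,d=rays(im,uv); D=im['depth'][uv[:,1].astype(int),uv[:,0].astype(int)]
    return o+d*D[:,None]
def proj(im,P):
    T=np.linalg.inv(camT(im)); p=np.atleast_2d(P)@T[:3,:3].T+T[:3,3]; f=240/np.tan(np.radians(im['vertical_fov'])/2)
    return np.c_[im['cx']-f*p[:,0]/p[:,2],im['cy']+f*p[:,1]/p[:,2]]
E
python3 - <<'E'
from h import *
im=dict(np.load('top0.npz'));im={k:(v if v.ndim else float(v)) for k,v in im.items()}
p=im['pixels']
cv2.imwrite('pics/top_crop.png',cv2.resize(p[140:320,150:450][:,:,::-1],None,fx=2.6,fy=2.6,interpolation=cv2.INTER_CUBIC))
np.set_printoptions(precision=1,suppress=True)
print('board corners',onplane(im,[(258,161),(361,161),(362,300),(258,300)],12))
print('depth board',bydepth(im,[(270,285),(350,285),(350,215)]), 'counter',bydepth(im,[(220,270),(450,290)]))
print('trivet d',bydepth(im,[(310,240),(308,280)]))
print('bar', bydepth(im,[(310,178),(300,185),(320,170),(286,194),(333,163)]), onplane(im,[(286,194),(333,163),(310,178)],194))
hsv=cv2.cvtColor(p,cv2.COLOR_RGB2HSV)
for n in [(310,240),(308,285),(333,163),(270,290),(293,176),(286,194)]: print(n,hsv[n[1],n[0]])
E
```

```text
board corners [[727.2 174.7  12. ]
 [721.9 -39.6  12. ]
 [434.1 -29.7  12. ]
 [439.6 177.4  12. ]]
depth board [[468.9 153.3  10.8]
 [464.8  -7.2   8.7]
 [608.4 -12.6   8.5]] counter [[ 502.9  254.9    0.9]
 [ 450.  -209.8    0.1]]
trivet d [[555.   70.9  29.8]
 [475.1  76.8  31.1]]
bar [[634.2  68.4 204.1]
 [623.3  85.9 200. ]
 [649.8  50.7 198. ]
 [608.5 110.4 198.1]
 [661.8  27.8 198.2]] [[609.5 110.5 194. ]
 [663.1  27.6 194. ]
 [637.   68.4 194. ]]
(310, 240) [ 15 121 116]
(308, 285) [ 18  91 162]
(333, 163) [  0 195 127]
(270, 290) [ 16  18 180]
(293, 176) [ 13 177 190]
(286, 194) [40 26 30]
```

View pics/top_crop.png

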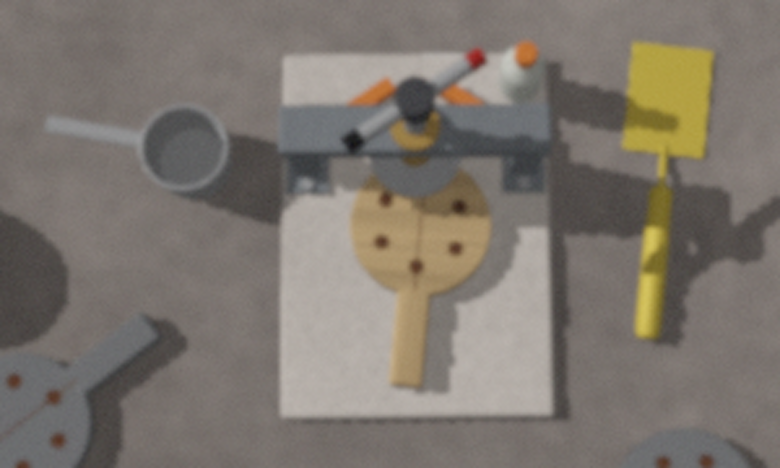

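The crop shows light wood with dark holes and the lug toward the robot at about (308,265), so this is the right trivet. Next I'll measure it, the board and the bar.

```bash
cat > m.py <<'E'
from h import *
np.set_printoptions(precision=1,suppress=True)
def load(f):
    im=dict(np.load(f));return {k:(v if v.ndim else float(v)) for k,v in im.items()}
def fit_line(P): # P Nx2
    vx,vy,x,y=cv2.fitLine(P.astype(np.float32),cv2.DIST_HUBER,0,.01,.01).ravel(); return np.array([vx,vy]),np.array([x,y])
def circ(P):
    from scipy.optimize import least_squares
    r=least_squares(lambda c:np.hypot(P[:,0]-c[0],P[:,1]-c[1])-55,P.mean(0),loss='soft_l1'); return r.x,np.abs(r.fun).mean()
E
python3 - <<'E'
from m import *
im=load('top0.npz');p=im['pixels'];hsv=cv2.cvtColor(p,cv2.COLOR_RGB2HSV)
m=cv2.inRange(hsv,(9,60,60),(24,175,255));m[:,:270]=0;m[:,350:]=0;m[:200]=0;m[300:]=0
m=cv2.morphologyEx(m,cv2.MORPH_CLOSE,np.ones((7,7)))
c=max(cv2.findContours(m,0,cv2.CHAIN_APPROX_NONE)[0],key=cv2.contourArea)[:,0,:]
v=p.copy();cv2.drawContours(v,[c[:,None]],-1,(0,255,0),1);cv2.imwrite('pics/c1.png',cv2.resize(v[180:310,240:380][:,:,::-1],None,fx=4,fy=4))
W=onplane(im,c,30)[:,:2]
print(W.min(0),W.max(0))
lug=W[:,0]<W[:,0].min()+50; 
disc=W[(W[:,0]>W[:,0].min()+85)&(c[:,1]>217)]
cc,e=circ(disc);print('disc',cc,e,len(disc))
L=W[lug]; mid=L[:,1].mean()
for s in (1,-1):
    S=L[(s*(L[:,1]-mid)>6)&(L[:,0]>L[:,0].min()+6)];d,q=fit_line(S);d*=np.sign(d[0]);print('lug side',np.degrees(np.arctan2(d[1],d[0])),q, 'y at x=470',q[1]+(480-q[0])*d[1]/d[0])
# board edges
b=cv2.inRange(hsv,(0,0,120),(25,60,255))
for nm,uvs in {'left':[(258,220+5*i) for i in range(15)]}.items(): pass
g=cv2.cvtColor(p,cv2.COLOR_RGB2GRAY).astype(float)
def edge(fixed,rng,axis,sgn):
    out=[]
    for k in fixed:
        a=g[k,rng[0]:rng[1]] if axis==0 else g[rng[0]:rng[1],k]
        d=sgn*np.diff(cv2.GaussianBlur(a[:,None],(1,5),1).ravel()); i=int(d.argmax())
        if 0<i<len(d)-1: i=i+.5*(d[i-1]-d[i+1])/(d[i-1]-2*d[i]+d[i+1])
        out.append((rng[0]+i+.5,k) if axis==0 else (k,rng[0]+i+.5))
    return np.array(out)
for nm,E in dict(left=edge(range(225,295,4),(250,266),0,1),right=edge(range(225,295,4),(355,370),0,-1),front=edge(range(264,356,4),(290,308),1,-1)).items():
    P=onplane(im,E,12)[:,:2]; d,q=fit_line(P);print(nm,d,np.degrees(np.arctan2(d[1],d[0])),q)
# start tool axes
o=ctrl.get_obs();print(R.from_rotvec(o['orientation']).as_matrix())
E
```

```text
[459.2  13.7] [623.7 120.4]
disc [585.2  67.1] 1.2642052199117018 55
lug side -6.998351 [487.4  90.6] y at x=470 91.4663
lug side -7.003519 [489.4  66.8] y at x=470 67.95473
left [ 1. -0.] -0.9097135 [538.5 177.9]
right [ 1. -0.] -1.2395118 [518.3 -32. ]
front [0. 1.] 89.07753 [437.9  89. ]
[[-1.  -0.   0.3]
 [-0.3  0.  -1. ]
 [-0.  -1.  -0. ]]
```

View pics/c1.png

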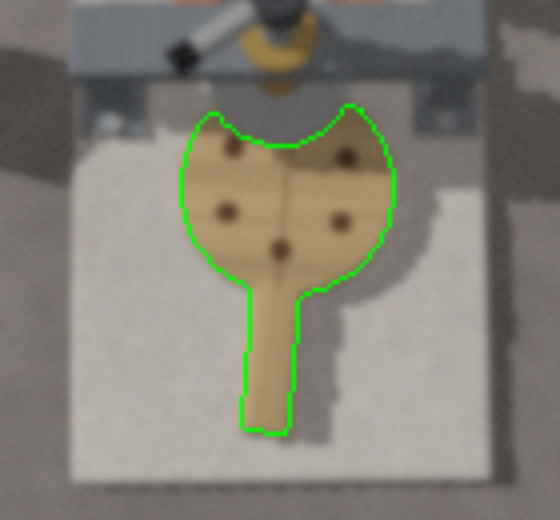

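>>> {"method": "servo_tool", "body": {
  "moves": "0.02 0.045 0 10 ; 0.04 0.09 0 0 0 20; 0.06 0.135 0 0 0 30; 0.08 0.18 0 0 0 40; 0.1 0.225 0 0 0 50; 0.12 0.27 0 0 0 60; 0.14 0.315 0 0 0 70; 0.16 0.36 0 0 0 80",
  "hand": 0
}}

```text
validation failed for argument at $.mo...
```

>>> {"method": "servo_tool", "body": {
  "moves": "0.02 0.045 0 0 0 10; 0.04 0.09 0 0 0 20; 0.06 0.135 0 0 0 30; 0.08 0.18 0 0 0 40; 0.1 0.225 0 0 0 50; 0.12 0.27 0 0 0 60; 0.14 0.315 0 0 0 70; 0.16 0.36 0 0 0 80",
  "hand": 0
}}

```text
t: 1.15
ee_pos: [341.9, -236.5, 241.7]
orientation: [-1.266, 1.116, -1.116]
ft_force: [0.3, -0.5, -0.1]
width: 87.7
```

```bash
cat > st.py <<'E'
from m import *
def st(ax=None):
    o=ctrl.get_obs();M=R.from_rotvec(o['orientation']).as_matrix()
    print('t %.2f'%o['t'],'pos',o['ee_pos'],'phi %.2f'%np.degrees(np.arctan2(M[1,0],M[0,0])),'ydown',M[:,1].round(3),'F',o['ft_force'],'M',o['moment'].round(3),'w %.1f'%o['width'],'q',o['qpos'].round(2))
    if ax is not None:
        r=(o['ee_pos']-np.r_[ax,0])/1000; rr=np.array([r[0],r[1],0]);print('moment about axis %.3f'%(np.cross(rr,o['ft_force'])[2]+o['moment'][2]),'r %.1f'%(1000*np.hypot(*rr[:2])),'ang %.1f'%np.degrees(np.arctan2(r[1],r[0])))
if __name__=='__main__':
    import sys
    st(np.array([float(a) for a in sys.argv[1:3]]) if len(sys.argv)>2 else None)
E
python3 st.py
```

```text
t 1.15 pos [ 341.9 -236.5  241.7] phi -82.80 ydown [ 0. -0. -1.] F [ 0.3 -0.5 -0.1] M [-0.  -0.2  0. ] w 87.7 q [-0.6  0.1  2.1  0.   1.  -0.8]
```

>>> {"method": "servo_tool", "body": {
  "moves": "0.017 0.04 0 0 0 9.5; 0.035 0.08 0 0 0 19; 0.052 0.119 0 0 0 28.5; 0.07 0.158 0 0 0 38; 0.087 0.198 -0.01 0 0 47.5; 0.104 0.237 -0.03 0 0 57; 0.122 0.277 -0.05 0 0 66.5; 0.139 0.3165 -0.07 0 0 75.8"
}}

```text
t: 2.15
ee_pos: [481.1, 79.9, 171.0]
orientation: [-1.569, 0.096, -0.096]
ft_force: [0.5, 0.8, -0.1]
width: 88.1
```

```bash
python3 st.py; python3 - <<'E'
from h import *
im=grab('wrist');save(im,'w1.png');np.savez('w1.npz',**{k:v for k,v in im.items() if k!='obs'},ori=im['obs']['orientation'],pos=im['obs']['ee_pos'])
E
```

```text
t 2.15 pos [481.1  79.9 171. ] phi -6.99 ydown [ 0. -0. -1.] F [ 0.5  0.8 -0.1] M [ 0.  -0.2  0.1] w 88.1 q [ 0.1  0.3  2.  -0.   0.8 -1.3]
```

View pics/w1.png

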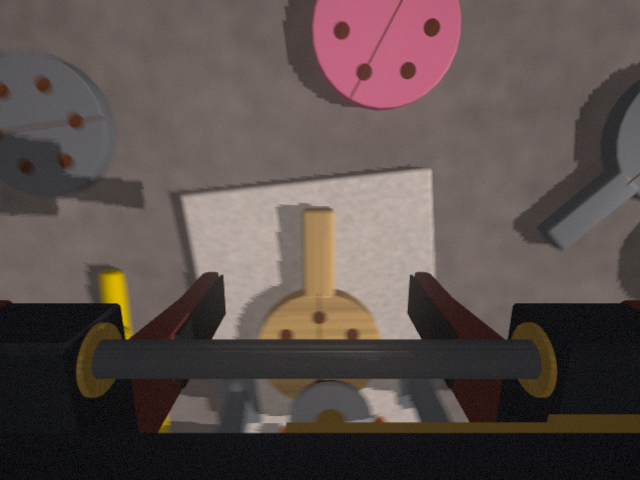

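The wrist view shows the wooden lug at (318,250), upright and midway between the fingers at columns 220 and 412. The board's front edge is at about (310,180).

```bash
python3 - <<'E'
from m import *
im=load('w1.npz');im['obs']={'orientation':im['ori'],'ee_pos':im['pos']}
hsv=cv2.cvtColor(im['pixels'],cv2.COLOR_RGB2HSV)
m=cv2.inRange(hsv,(9,70,60),(24,200,255));m[:190]=0;m[335:]=0;m[:,:230]=0;m[:,400:]=0
c=max(cv2.findContours(m,0,2)[0],key=cv2.contourArea); 
ys,xs=np.nonzero(m)
for r in (215,240,265,280):
    k=xs[ys==r];print(r,k.min(),k.max(),onplane(im,[(k.min(),r),(k.max()+1,r)],30)[:,:2].ravel())
print('end',onplane(im,[(318,208)],30))
print('board front corners',onplane(im,[(183,195),(431,170)],12))
for r in (300,310,320):
    k=xs[ys==r];print(r,onplane(im,[(k.min(),r),(k.max()+1,r)],30)[:,:2].ravel())
print('depth', bydepth(im,[(318,240),(260,230)]))
E
```

```text
215 303 334 [463.6  71.1 466.7  96.1]
240 303 334 [483.8  68.4 487.   93.9]
265 303 334 [504.7  65.6 507.9  91.6]
280 303 334 [517.6  63.9 520.9  90.2]
end [[459.6  83.5  30. ]]
board front corners [[437.9 -26.6  12. ]
 [442.7 178.4  12. ]]
300 [532.9  42.4 540.9 107.4]
310 [541.   33.5 551.  114.9]
320 [549.4  26.2 560.9 120. ]
depth [[485.6  80.3  29. ]
 [474.9  32.2  12.7]]
```

>>> {"method": "servo_tool", "body": {
  "moves": "0 0 -0.03; 0 0 -0.06"
}}

```text
validation failed for argument at $.mo...
```

>>> {"method": "servo_tool", "body": {
  "moves": "0 0.001 -0.03 0 0 0; 0 0.001 -0.06 0 0 0; 0 0.001 -0.09 0 0 0; 0 0.001 -0.11 0 0 0; 0 0.001 -0.125 0 0 0; 0 0.001 -0.132 0 0 0; 0 0.001 -0.136 0 0 0; 0 0.001 -0.136 0 0 0"
}}

```text
t: 3.2
ee_pos: [480.9, 79.5, 35.9]
orientation: [-1.568, 0.1, -0.101]
ft_force: [-0.2, -0.8, -0.4]
width: 87.6
```

>>> {"method": "servo_tool", "body": {
  "moves": "0 0 0 0 0 0; 0 0 0 0 0 0; 0 0 0 0 0 0; 0 0 0 0 0 0; 0 0 0 0 0 0; 0 0 0 0 0 0",
  "hand": 255
}}

```text
t: 3.95
ee_pos: [480.6, 79.5, 35.7]
orientation: [-1.568, 0.1, -0.1]
ft_force: [0.5, 0.3, -0.9]
width: 31.1
```

```bash
python3 st.py
```

```text
t 3.95 pos [480.6  79.5  35.7] phi -7.31 ydown [-0. -0. -1.] F [ 0.5  0.3 -0.9] M [ 0.1 -0.1 -0. ] w 31.1 q [ 0.1  0.6  2.  -0.   0.5 -1.3]
```

>>> {"method": "servo_tool", "body": {
  "moves": "0 0 0 0 0 0; 0 0 0 0 0 0; 0 0 0 0 0 0"
}}

```text
t: 4.32
ee_pos: [480.6, 79.5, 35.7]
orientation: [-1.568, 0.1, -0.1]
ft_force: [0.2, 0.4, -0.3]
width: 25.8
```

```bash
python3 st.py
```

```text
t 4.33 pos [480.6  79.5  35.7] phi -7.31 ydown [ 0.  0. -1.] F [ 0.2  0.4 -0.3] M [ 0.1 -0.1  0.1] w 25.8 q [ 0.1  0.6  2.   0.   0.5 -1.3]
```

>>> {"method": "servo_tool", "body": {
  "moves": "0.006 0.0005 0 0 0 0; 0.014 0.001 0 0 0 0; 0.022 0.0015 0 0 0 0; 0.03 0.002 0 0 0 0; 0.036 0.0025 0 0 0 0; 0.04 0.003 0 0 0 0; 0.042 0.003 0 0 0 0; 0.042 0.003 0 0 0 0"
}}

```text
t: 5.32
ee_pos: [522.7, 82.5, 35.6]
orientation: [-1.568, 0.1, -0.1]
ft_force: [-3.4, -0.7, 3.5]
width: 25.7
```

```bash
python3 st.py; python3 - <<'E'
from h import *
for n in ('top','scene'):
    im=grab(n);np.savez(n+'1.npz',**{k:v for k,v in im.items() if k!='obs'})
    p=im['pixels'];c=p[140:320,230:400] if n=='top' else p[220:400,200:420]
    cv2.imwrite('pics/%s1.png'%n,cv2.resize(c[:,:,::-1],None,fx=3.3,fy=3.3,interpolation=cv2.INTER_CUBIC))
E
```

```text
t 5.33 pos [522.7  82.5  35.6] phi -7.32 ydown [-0. -0. -1.] F [-3.4 -0.7  3.5] M [-0.1  0.4 -0. ] w 25.7 q [ 0.1  0.6  1.9 -0.   0.6 -1.3]
```

View pics/scene1.png

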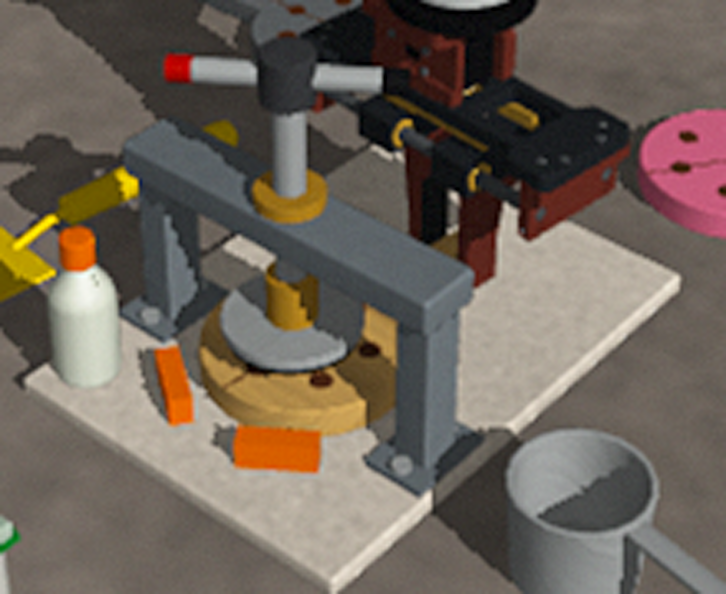

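View pics/top1.png

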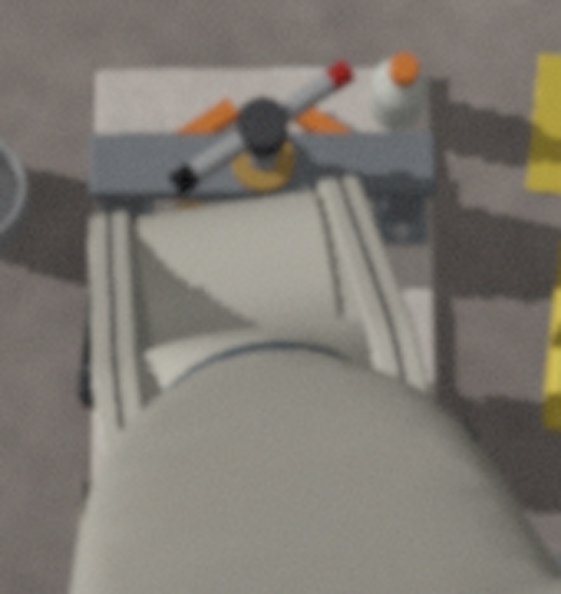

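The scene view shows the trivet's far rim at crop (330,420), just short of both orange blocks (175,385) and (277,448). The plate is still clear above it. I'll creep in from here.

>>> {"method": "servo_tool", "body": {
  "moves": "0.0015 0 0 0 0 0; 0.003 0 0 0 0 0; 0.0045 0 0 0 0 0; 0.006 0 0 0 0 0; 0.006 0 0 0 0 0"
}}

```text
t: 6.05
ee_pos: [529.2, 82.5, 35.6]
orientation: [-1.568, 0.099, -0.101]
ft_force: [0.2, -0.3, -1.2]
width: 25.7
```

>>> {"method": "servo_tool", "body": {
  "moves": "0.0005 0 0 0 0 0; 0.001 0 0 0 0 0; 0.0015 0 0 0 0 0; 0.0015 0 0 0 0 0"
}}

```text
t: 6.55
ee_pos: [530.3, 82.5, 35.7]
orientation: [-1.568, 0.1, -0.1]
ft_force: [-0.1, -0.1, -1.5]
width: 25.8
```

```bash
python3 st.py
```

```text
t 6.55 pos [530.3  82.5  35.7] phi -7.31 ydown [ 0. -0. -1.] F [-0.1 -0.1 -1.5] M [ 0.   0.1 -0.1] w 25.8 q [ 0.1  0.6  1.9 -0.   0.6 -1.3]
```

>>> {"method": "servo_tool", "body": {
  "moves": "0.0005 0 0 0 0 0; 0.001 0 0 0 0 0; 0.001 0 0 0 0 0"
}}

```text
t: 6.92
ee_pos: [531.2, 82.5, 35.7]
orientation: [-1.568, 0.1, -0.1]
ft_force: [-0.3, 1.0, -0.7]
width: 25.8
```

>>> {"method": "servo_tool", "body": {
  "moves": "0.0005 0 0 0 0 0; 0.001 0 0 0 0 0; 0.001 0 0 0 0 0"
}}

```text
t: 7.3
ee_pos: [532.2, 82.5, 35.7]
orientation: [-1.568, 0.1, -0.1]
ft_force: [-1.2, 0.2, -1.3]
width: 25.4
```

>>> {"method": "servo_tool", "body": {
  "moves": "0.0005 0 0 0 0 0; 0.001 0 0 0 0 0; 0.001 0 0 0 0 0"
}}

```text
t: 7.68
ee_pos: [533.2, 82.5, 35.7]
orientation: [-1.568, 0.1, -0.1]
ft_force: [-0.3, 0.2, -2.0]
width: 25.7
```

```bash
python3 st.py
```

```text
t 7.67 pos [533.2  82.5  35.7] phi -7.31 ydown [ 0.  0. -1.] F [-0.3  0.2 -2. ] M [-0.   0.  -0.1] w 25.7 q [ 0.1  0.6  1.9 -0.   0.6 -1.3]
```

>>> {"method": "servo_tool", "body": {
  "moves": "0.0005 0 0 0 0 0; 0.001 0 0 0 0 0; 0.001 0 0 0 0 0"
}}

```text
t: 8.05
ee_pos: [533.6, 82.5, 35.6]
orientation: [-1.569, 0.101, -0.099]
ft_force: [-3.5, -0.8, 0.1]
width: 25.5
```

>>> {"method": "servo_tool", "body": {
  "moves": "0.0005 0 0 0 0 0; 0.001 0 0 0 0 0; 0.001 0 0 0 0 0"
}}

```text
t: 8.43
ee_pos: [533.7, 82.5, 35.6]
orientation: [-1.569, 0.102, -0.098]
ft_force: [-6.5, 1.4, 3.3]
width: 25.7
```

```bash
python3 st.py
```

```text
t 8.43 pos [533.7  82.5  35.6] phi -7.31 ydown [-0. -0. -1.] F [-6.5  1.4  3.3] M [ 0.2  1.  -0.1] w 25.7 q [ 0.1  0.6  1.9  0.   0.6 -1.3]
```

Contact at x≈533.6, with Fx −6.5 N. I'll probe sideways to check that both blocks are touching.

>>> {"method": "servo_tool", "body": {
  "moves": "0 -0.0005 0 0 0 0; 0 -0.001 0 0 0 0; 0 -0.0015 0 0 0 0; 0 -0.0015 0 0 0 0"
}}

```text
t: 8.93
ee_pos: [533.5, 81.7, 35.6]
orientation: [-1.568, 0.102, -0.097]
ft_force: [-7.9, 6.0, 3.9]
width: 25.9
```

```bash
python3 st.py
```

```text
t 8.93 pos [533.5  81.7  35.6] phi -7.29 ydown [-0.  0. -1.] F [-7.9  6.   3.9] M [1.  1.2 0.1] w 25.9 q [ 0.1  0.6  1.9  0.   0.6 -1.3]
```

>>> {"method": "servo_tool", "body": {
  "moves": "0 0.001 0 0 0 0; 0 0.002 0 0 0 0; 0 0.003 0 0 0 0; 0 0.003 0 0 0 0"
}}

```text
t: 9.43
ee_pos: [534.1, 83.6, 35.6]
orientation: [-1.569, 0.102, -0.099]
ft_force: [-5.2, -1.7, 3.0]
width: 25.5
```

```bash
python3 st.py
```

```text
t 9.43 pos [534.1  83.6  35.6] phi -7.34 ydown [-0. -0. -1.] F [-5.2 -1.7  3. ] M [-0.4  0.8 -0.3] w 25.5 q [ 0.1  0.6  1.9 -0.   0.6 -1.3]
```

>>> {"method": "servo_tool", "body": {
  "moves": "0.0005 0.0005 0 0 0 0; 0.0005 0.001 0 0 0 0; 0.0005 0.0015 0 0 0 0; 0.0005 0.0015 0 0 0 0"
}}

```text
t: 9.93
ee_pos: [534.1, 84.3, 35.6]
orientation: [-1.57, 0.103, -0.099]
ft_force: [-6.6, -7.2, 5.1]
width: 26.1
```

```bash
python3 st.py
```

```text
t 9.93 pos [534.1  84.3  35.6] phi -7.37 ydown [-0. -0. -1.] F [-6.6 -7.2  5.1] M [-1.2  0.9 -0.6] w 26.1 q [ 0.1  0.6  1.9 -0.   0.6 -1.3]
```

>>> {"method": "servo_tool", "body": {
  "moves": "0 -0.0005 0 0 0 0; 0 -0.001 0 0 0 0; 0.0005 -0.0012 0 0 0 0; 0.0012 -0.0012 0 0 0 0; 0.0012 -0.0012 0 0 0 0; 0.0012 -0.0012 0 0 0 0"
}}

```text
t: 10.68
ee_pos: [534.1, 84.1, 35.6]
orientation: [-1.569, 0.105, -0.097]
ft_force: [-11.4, 0.7, 8.4]
width: 25.7
```

```bash
python3 st.py; python3 - <<'E'
from h import *
for n in ('scene',):
    im=grab(n);np.savez(n+'2.npz',**{k:v for k,v in im.items() if k!='obs'})
    p=im['pixels'];c=p[290:380,230:350]
    cv2.imwrite('pics/%s2.png'%n,cv2.resize(c[:,:,::-1],None,fx=6,fy=6,interpolation=cv2.INTER_CUBIC))
E
```

```text
t 10.68 pos [534.1  84.1  35.6] phi -7.38 ydown [-0. -0. -1.] F [-11.4   0.7   8.4] M [ 0.1  1.6 -0.4] w 25.7 q [ 0.1  0.6  1.9  0.   0.6 -1.3]
```

View pics/scene2.png

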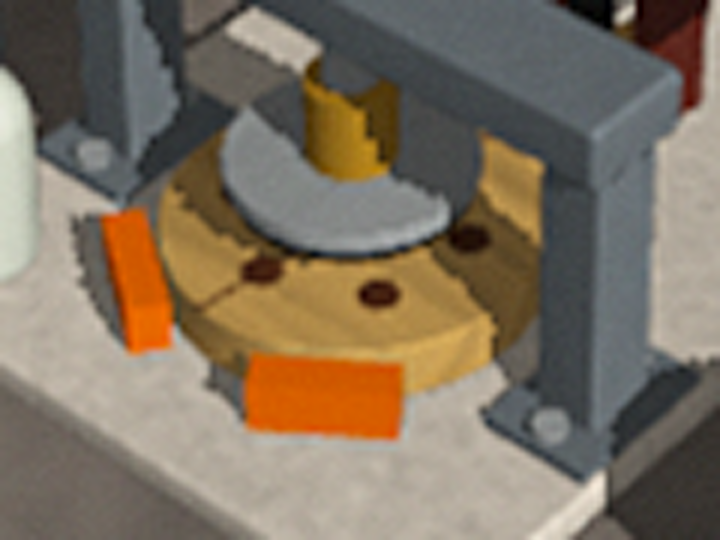

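Both blocks meet the rim in the crop at (170,300) and (330,365). At 11 N of push nothing moves and Fy≈0, so it's seated. TCP plus lug offset puts the centre at (637.9,70.7), and I measured the axis at (637.6,71.0). I'll relieve the push and release.

>>> {"method": "servo_tool", "body": {
  "moves": "-0.0007 0 0 0 0 0; -0.0014 0 0 0 0 0; -0.002 0 0 0 0 0; -0.002 0 0 0 0 0"
}}

```text
t: 11.22
ee_pos: [534.0, 84.0, 35.6]
orientation: [-1.569, 0.102, -0.099]
ft_force: [-5.5, -1.5, 3.5]
width: 25.7
```

>>> {"method": "servo_tool", "body": {
  "moves": "0 0 0 0 0 0; 0 0 0 0 0 0; 0 0 0 0 0 0; 0 0 0 0 0 0; 0 0 0 0 0 0; 0 0 0 0 0 0",
  "hand": 110
}}

```text
t: 11.98
ee_pos: [534.8, 84.3, 35.7]
orientation: [-1.568, 0.1, -0.1]
ft_force: [0.3, -0.3, 0.3]
width: 49.9
```

```bash
python3 st.py
```

```text
t 11.97 pos [534.8  84.3  35.7] phi -7.31 ydown [ 0.  0. -1.] F [ 0.3 -0.3  0.3] M [ 0.  -0.1 -0. ] w 49.9 q [ 0.1  0.6  1.9  0.   0.6 -1.3]
```

>>> {"method": "servo_tool", "body": {
  "moves": "0 0 0.03 0 0 0; 0 0 0.06 0 0 0; 0 0 0.1 0 0 0; 0 0 0.14 0 0 0; 0 0 0.18 0 0 0; 0 0 0.21 0 0 0; -0.03 -0.04 0.225 0 0 0; -0.06 -0.08 0.225 0 0 0"
}}

```text
t: 12.98
ee_pos: [474.8, 3.7, 262.0]
orientation: [-1.569, 0.097, -0.101]
ft_force: [0.8, 0.3, -0.6]
width: 50.2
```

```bash
python3 st.py; python3 - <<'E'
from m import *
T=load('top1.npz');S=load('scene2.npz')
def cen(im,lo,hi,box,g=None):
    hsv=cv2.cvtColor(im['pixels'],cv2.COLOR_RGB2HSV);m=cv2.inRange(hsv,lo,hi)
    k=np.zeros_like(m);x0,y0,x1,y1=box;k[y0:y1,x0:x1]=255;m&=k
    n,l,s,c=cv2.connectedComponentsWithStats(m);i=1+s[1:,4].argmax();print(s[i],c[i]);return c[i]
rt=cen(T,(0,120,60),(6,255,255),(320,150,345,175));rs=cen(S,(0,120,60),(6,255,255),(240,230,270,250))
bt=cen(T,(0,0,0),(180,255,50),(276,186,297,202));
def tri(a,b):
    A=[];y=[]
    for im,uv in ((T,a),(S,b)):
        o,d=rays(im,uv);d=d[0]/np.linalg.norm(d[0]);P=np.eye(3)-np.outer(d,d);A.append(P);y.append(P@o)
    return np.linalg.lstsq(np.vstack(A),np.hstack(y),rcond=None)[0]
print('red tri',tri(rt,rs)); r=onplane(T,[rt],196)[0];b=onplane(T,[bt],196)[0];print(r,b,(r+b)/2,np.degrees(np.arctan2(*(r-b)[1::-1])),np.linalg.norm(r-b))
# bar axis from grey edges
p=T['pixels'];cv2.imwrite('pics/bar.png',cv2.resize(p[150:210,270:350][:,:,::-1],None,fx=8,fy=8,interpolation=cv2.INTER_NEAREST))
im=grab('scene');np.savez('scene3.npz',**{k:v for k,v in im.items() if k!='obs'})
cv2.imwrite('pics/scene3.png',cv2.resize(im['pixels'][220:400,200:420][:,:,::-1],None,fx=3.3,fy=3.3,interpolation=cv2.INTER_CUBIC))
E
```

```text
t 12.97 pos [474.8   3.7 262. ] phi -7.23 ydown [ 0. -0. -1.] F [ 0.8  0.3 -0.6] M [ 0.1 -0.1 -0.1] w 50.2 q [-0.   0.2  1.9 -0.   1.  -1.5]
[330 159   6   7  31] [332.7 161.8]
[249 236  10  10  80] [253.4 240. ]
[283 191   7   8  32] [285.8 194.2]
red tri [665.2  28.2 193.6]
[664.6  28.1 196. ] [608.8 110.9 196. ] [636.7  69.5 196. ] -55.99704340921193 99.8583699299487
```

View pics/scene3.png

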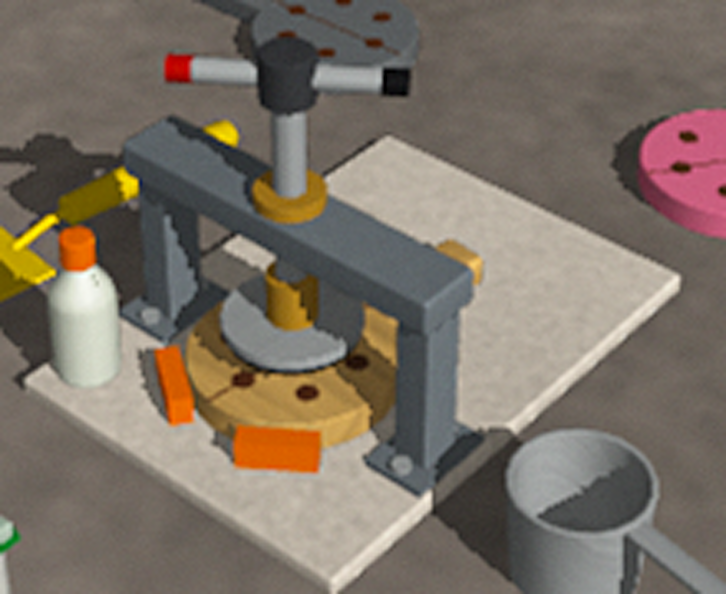

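View pics/bar.png

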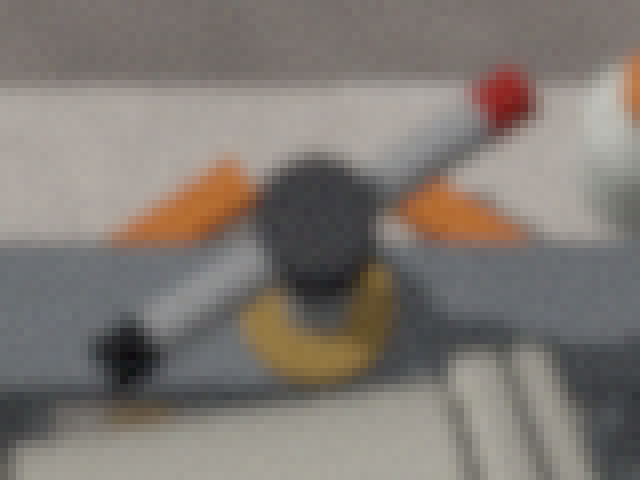

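The trivet is still home after release, with its rim against both blocks. The red cap triangulates to z 193.6, bar angle −56°, middle (637,70). Next I'll go to the red end.

>>> {"method": "servo_tool", "body": {
  "moves": "0.03 0.005 0 0 0 -8; 0.065 0.011 0 0 0 -16; 0.1 0.016 0 0 0 -24; 0.13 0.021 0 0 0 -32; 0.16 0.026 0 0 0 -40; 0.18 0.03 -0.005 0 0 -46; 0.186 0.031 -0.015 0 0 -48.8; 0.186 0.031 -0.03 0 0 -48.8"
}}

```text
t: 14.02
ee_pos: [661.2, 35.4, 230.1]
orientation: [-1.433, 0.763, -0.763]
ft_force: [-0.4, 0.5, -0.3]
width: 49.8
```

```bash
python3 st.py 637 70.2;  python3 - <<'E'
from h import *
im=grab('wrist');save(im,'w2.png');np.savez('w2.npz',**{k:v for k,v in im.items() if k!='obs'},ori=im['obs']['orientation'],pos=im['obs']['ee_pos'])
E
```

```text
t 14.03 pos [661.2  35.4 230.1] phi -56.07 ydown [ 0. -0. -1.] F [-0.4  0.5 -0.3] M [-0.  -0.1 -0. ] w 49.8 q [ 0.   0.5  1.6 -0.   1.1 -0.6]
moment about axis -0.023 r 42.4 ang -55.2
```

View pics/w2.png

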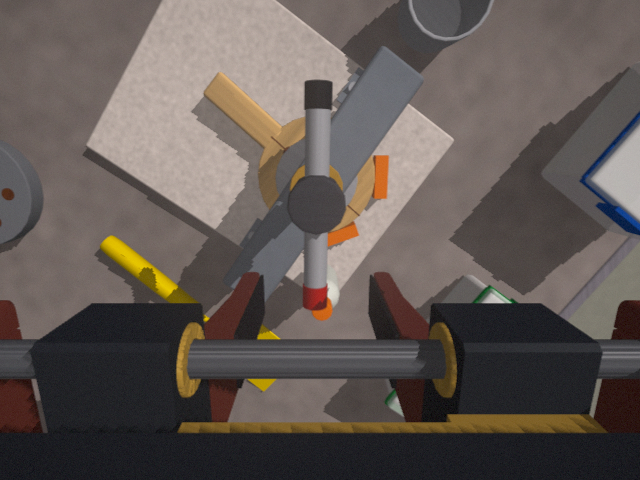

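The wrist view shows the red cap at (315,298), the black cap at (318,95) and the hub at (316,204). The bar lies midway between the fingers.

```bash
python3 - <<'E'
from m import *
im=load('w2.npz');im['obs']={'orientation':im['ori'],'ee_pos':im['pos']}
print('depth bar/hub',bydepth(im,[(317,130),(316,260),(316,204)]))
a=onplane(im,[(318.5,82)],199.6)[0];b=onplane(im,[(315,289)],199.6)[0]
p=im['pixels'];g=p.max(2).astype(int);
pts=[]
for r in list(range(112,165,5))+list(range(240,280,5)):
    row=p[r].astype(int);d=np.abs(row-row[316]).sum(1)
    l=316;
    while d[l-1]<90:l-=1
    h=316
    while d[h+1]<90:h+=1
    pts.append(((l+h)/2,r)); 
print(np.array(pts)[:,0])
W=onplane(im,pts,199.6);
d,q=fit_line(W[:,:2]);d*=np.sign(d[0]);print('bar dir',np.degrees(np.arctan2(d[1],d[0])),q,'black end',a)
print('from black end +55:',a[:2]+55*d,'red inner',b)
hub=onplane(im,[(316,204)],205)[0];print('hub',hub)
n=np.array([-d[1],d[0]]);print('TCP off bar', (im['pos'][:2]-q)@n,'axis(637,70.2) off',(np.array([637,70.2])-q)@n)
E
```

```text
depth bar/hub [[619.7  97.8 198.6]
 [653.8  46.2 199.8]
 [637.7  70.2 205.8]]
[323.  320.5 320.5 349.5 347.5 346.  323.  323.  321.  322.  337.  318.5
 318.5 320.5 318.5 319.  318.5 319.  318.5]
bar dir -57.8937 [639.4  71.8] black end [608.9 115.  199.6]
from black end +55: [638.1  68.4] red inner [662.   33.1 199.6]
hub [637.8  70.1 205. ]
TCP off bar -0.9450046203001848 axis(637,70.2) off -2.921155559456382
```

>>> {"method": "servo_tool", "body": {
  "moves": "0 -0.001 -0.01 0 0 -1; 0 -0.001 -0.02 0 0 -1; 0 -0.001 -0.03 0 0 -1; 0 -0.001 -0.037 0 0 -1; 0 -0.001 -0.037 0 0 -1"
}}

```text
t: 14.7
ee_pos: [660.5, 34.3, 193.0]
orientation: [-1.428, 0.778, -0.776]
ft_force: [-0.4, -0.9, -0.4]
width: 50.1
```

>>> {"method": "servo_tool", "body": {
  "moves": "0 0 0 0 0 0; 0 0 0 0 0 0; 0 0 0 0 0 0; 0 0 0 0 0 0; 0 0 0 0 0 0; 0 0 0 0 0 0",
  "hand": 255
}}

```text
t: 15.45
ee_pos: [661.1, 34.4, 193.8]
orientation: [-1.427, 0.776, -0.777]
ft_force: [1.0, 1.2, 0.3]
width: 11.6
```

```bash
python3 st.py 637.6 70.3
```

```text
t 15.45 pos [661.1  34.4 193.8] phi -57.11 ydown [ 0.  0. -1.] F [1.  1.2 0.3] M [ 0.1 -0.3  0. ] w 11.6 q [ 0.   0.5  1.6  0.   1.  -0.5]
moment about axis 0.104 r 42.9 ang -56.8
```

```bash
cat > arc.py <<'E'
import numpy as np,sys
# r, start angle, list of deltas (deg clockwise positive)
r,a=float(sys.argv[1]),np.radians(float(sys.argv[2]))
for d in sys.argv[3:]:
    d=float(d);b=a-np.radians(d);print('%.4f %.4f %.4f 0 0 %g'%(r/1000*(np.cos(b)-np.cos(a)),r/1000*(np.sin(b)-np.sin(a)),-d/360*.024,-d))
E
python3 arc.py 42.9 -56.8 7 15 23 31 39 47 55 60; echo; python3 arc.py 42.9 -116.8 5 13 21 29 37 45 50 50
```

```text
-0.0045 -0.0026 -0.0005 0 0 -7
-0.0101 -0.0049 -0.0010 0 0 -15
-0.0159 -0.0063 -0.0015 0 0 -23
-0.0218 -0.0070 -0.0021 0 0 -31
-0.0278 -0.0068 -0.0026 0 0 -39
-0.0337 -0.0058 -0.0031 0 0 -47
-0.0394 -0.0039 -0.0037 0 0 -55
-0.0428 -0.0024 -0.0040 0 0 -60

-0.0033 0.0018 -0.0003 0 0 -5
-0.0081 0.0053 -0.0009 0 0 -13
-0.0124 0.0095 -0.0014 0 0 -21
-0.0161 0.0142 -0.0019 0 0 -29
-0.0191 0.0194 -0.0025 0 0 -37
-0.0214 0.0249 -0.0030 0 0 -45
-0.0224 0.0285 -0.0033 0 0 -50
-0.0224 0.0285 -0.0033 0 0 -50
```

>>> {"method": "servo_tool", "body": {
  "moves": "-0.0045 -0.0026 -0.0005 0 0 -7; -0.0101 -0.0049 -0.001 0 0 -15; -0.0159 -0.0063 -0.0015 0 0 -23; -0.0218 -0.007 -0.0021 0 0 -31; -0.0278 -0.0068 -0.0026 0 0 -39; -0.0337 -0.0058 -0.0031 0 0 -47; -0.0394 -0.0039 -0.0037 0 0 -55; -0.0428 -0.0024 -0.004 0 0 -60"
}}

```text
t: 16.45
ee_pos: [619.3, 31.9, 190.0]
orientation: [-0.942, 1.548, -1.552]
ft_force: [6.0, 0.1, -3.1]
width: 11.2
```

```bash
python3 st.py 637.6 70.3
```

```text
t 16.45 pos [619.3  31.9 190. ] phi -117.27 ydown [ 0. -0. -1.] F [ 6.   0.1 -3.1] M [ 0.1 -1.   0.2] w 11.2 q [ 0.   0.5  1.7 -0.   1.   0.5]
moment about axis 0.459 r 42.5 ang -115.4
```

>>> {"method": "servo_tool", "body": {
  "moves": "-0.0033 0.0018 -0.0003 0 0 -5; -0.0081 0.0053 -0.0009 0 0 -13; -0.0124 0.0095 -0.0014 0 0 -21; -0.0161 0.0142 -0.0019 0 0 -29; -0.0191 0.0194 -0.0025 0 0 -37; -0.0214 0.0249 -0.003 0 0 -45; -0.0224 0.0285 -0.0033 0 0 -50; -0.0224 0.0285 -0.0033 0 0 -50"
}}

```text
t: 17.45
ee_pos: [596.9, 60.1, 186.6]
orientation: [-0.234, 2.1, -2.102]
ft_force: [4.7, -2.0, -2.9]
width: 11.2
```

```bash
python3 st.py 637.6 70.3; python3 arc.py 42.9 -166.8 6 13 20 27 34 40 40
```

```text
t 17.45 pos [596.9  60.1 186.6] phi -167.13 ydown [ 0. -0. -1.] F [ 4.7 -2.  -2.9] M [-0.2 -0.8  0.1] w 11.2 q [ 0.1  0.5  1.7 -0.   1.   1.4]
moment about axis 0.188 r 42.0 ang -165.9
-0.0008 0.0044 -0.0004 0 0 -6
-0.0011 0.0096 -0.0009 0 0 -13
-0.0008 0.0149 -0.0013 0 0 -20
0.0001 0.0200 -0.0018 0 0 -27
0.0017 0.0250 -0.0023 0 0 -34
0.0035 0.0291 -0.0027 0 0 -40
0.0035 0.0291 -0.0027 0 0 -40
```

>>> {"method": "servo_tool", "body": {
  "moves": "-0.0008 0.0044 -0.0004 0 0 -6; -0.0011 0.0096 -0.0009 0 0 -13; -0.0008 0.0149 -0.0013 0 0 -20; 0.0001 0.02 -0.0018 0 0 -27; 0.0017 0.025 -0.0023 0 0 -34; 0.0035 0.0291 -0.0027 0 0 -40; 0.0035 0.0291 -0.0027 0 0 -40"
}}

```text
t: 18.32
ee_pos: [600.2, 88.8, 183.9]
orientation: [-0.475, -1.958, 1.959]
ft_force: [3.8, -2.6, -2.1]
width: 11.2
```

```bash
python3 st.py 637.6 70.3; python3 - <<'E'
from h import *
im=grab('scene');np.savez('scene4.npz',**{k:v for k,v in im.items() if k!='obs'})
cv2.imwrite('pics/scene4.png',cv2.resize(im['pixels'][220:400,200:420][:,:,::-1],None,fx=3.3,fy=3.3,interpolation=cv2.INTER_CUBIC))
E
```

```text
t 18.32 pos [600.2  88.8 183.9] phi 152.87 ydown [ 0. -0. -1.] F [ 3.8 -2.6 -2.1] M [-0.5 -0.6  0.1] w 11.2 q [ 0.1  0.5  1.7 -0.   1.   2.2]
moment about axis 0.136 r 41.8 ang 153.7
```

View pics/scene4.png

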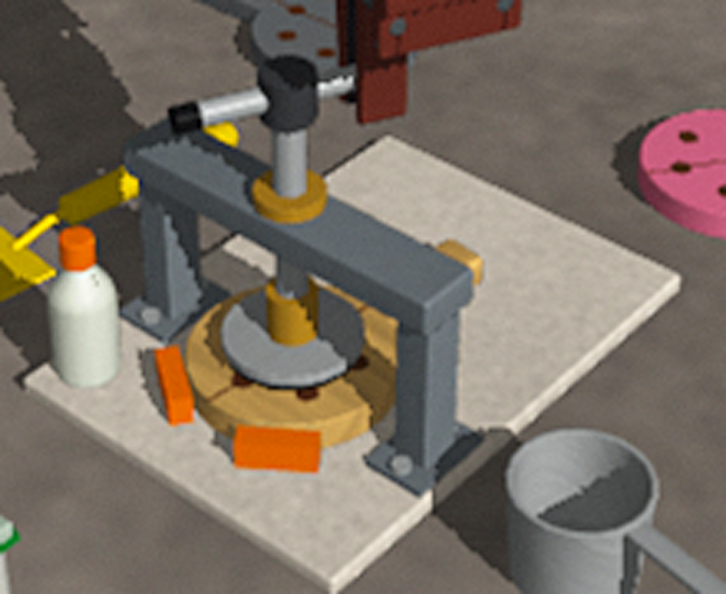

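```bash
python3 - <<'E'
from m import *
S=load('scene4.npz')
ax=np.array([637.6,70.3]);th=np.linspace(0,2*np.pi,360)
for z in (28,30,32,34,36,38,40):
    P=np.c_[ax[0]+36*np.cos(th),ax[1]+36*np.sin(th),np.full(360,z)];q=proj(S,P);i=q[:,1].argmax();print(z,q[i])
q=proj(S,np.c_[ax[0]+55*np.cos(th),ax[1]+55*np.sin(th),np.full(360,30)]);print('trivet top lowest',q[q[:,1].argmax()])
p=S['pixels'];print([(r,p[r,287].tolist()) for r in range(328,358)])
E
```

```text
28 [287.5 341. ]
30 [287.5 340.1]
32 [287.5 339.1]
34 [287.5 338.2]
36 [287.4 337.2]
38 [287.4 336.3]
40 [287.4 335.3]
trivet top lowest [287.1 348.3]
[(328, [138, 140, 141]), (329, [138, 140, 142]), (330, [139, 141, 141]), (331, [137, 138, 137]), (332, [134, 139, 137]), (333, [137, 138, 137]), (334, [146, 147, 145]), (335, [155, 158, 158]), (336, [113, 117, 119]), (337, [27, 30, 34]), (338, [137, 105, 51]), (339, [194, 153, 79]), (340, [184, 145, 75]), (341, [183, 141, 76]), (342, [177, 138, 74]), (343, [172, 137, 70]), (344, [173, 137, 73]), (345, [178, 139, 74]), (346, [185, 145, 79]), (347, [180, 144, 77]), (348, [202, 164, 93]), (349, [210, 154, 75]), (350, [208, 104, 0]), (351, [215, 89, 0]), (352, [212, 91, 0]), (353, [212, 91, 0]), (354, [212, 93, 0]), (355, [218, 95, 0]), (356, [221, 99, 0]), (357, [220, 95, 0])]
```

>>> {"method": "servo_tool", "body": {
  "moves": "0 0 0 0 0 0; 0 0 0 0 0 0; 0 0 0 0 0 0; 0 0 0 0 0 0; 0 0 0.01 0 0 0; 0 0 0.025 0 0 0; 0 0 0.045 0 0 0; 0 0 0.045 0 0 0",
  "hand": 110
}}

```text
t: 19.38
ee_pos: [600.5, 89.7, 231.3]
orientation: [-0.477, -1.961, 1.958]
ft_force: [0.3, -0.0, 0.4]
width: 50.0
```

>>> {"method": "servo_tool", "body": {
  "moves": "0.009 -0.004 0 0 0 10; 0.018 -0.008 0 0 0 20; 0.027 -0.012 0 0 0 30; 0.036 -0.016 0 0 0 40; 0.045 -0.02 0 0 0 50; 0.054 -0.025 0 0 0 60; 0.063 -0.03 0 0 0 70; 0.072 -0.035 0 0 0 80"
}}

```text
t: 20.38
ee_pos: [671.1, 54.3, 228.2]
orientation: [-0.835, 1.665, -1.664]
ft_force: [-0.0, 1.7, 0.1]
width: 50.1
```

>>> {"method": "servo_tool", "body": {
  "moves": "0.001 -0.001 0 0 0 10; 0.002 -0.002 0 0 0 20; 0.003 -0.003 0 0 0 30; 0.004 -0.003 0 0 0 40; 0.004 -0.003 0 0 0 50; 0.004 -0.003 0 0 0 60; 0.004 -0.003 0 0 0 70; 0.004 -0.003 0 0 0 80"
}}

```text
t: 21.38
ee_pos: [674.8, 51.5, 228.2]
orientation: [-1.475, 0.638, -0.638]
ft_force: [0.3, -0.3, -0.5]
width: 49.6
```

>>> {"method": "servo_tool", "body": {
  "moves": "0 0 0 0 0 10; 0 0 0 0 0 20; 0 0 0 0 0 20"
}}

```text
t: 21.75
ee_pos: [674.8, 51.5, 228.3]
orientation: [-1.539, 0.373, -0.372]
ft_force: [0.1, -0.3, 0.6]
width: 50.1
```

```bash
python3 st.py 637.6 70.3;  python3 - <<'E'
from h import *
im=grab('wrist');save(im,'w3.png');np.savez('w3.npz',**{k:v for k,v in im.items() if k!='obs'},ori=im['obs']['orientation'],pos=im['obs']['ee_pos'])
E
```

```text
t 21.75 pos [674.8  51.5 228.3] phi -27.20 ydown [-0. -0. -1.] F [ 0.1 -0.3  0.6] M [ 0.  -0.2  0. ] w 50.1 q [ 0.1  0.5  1.5  0.   1.1 -1. ]
moment about axis -0.007 r 41.7 ang -26.8
```

View pics/w3.png

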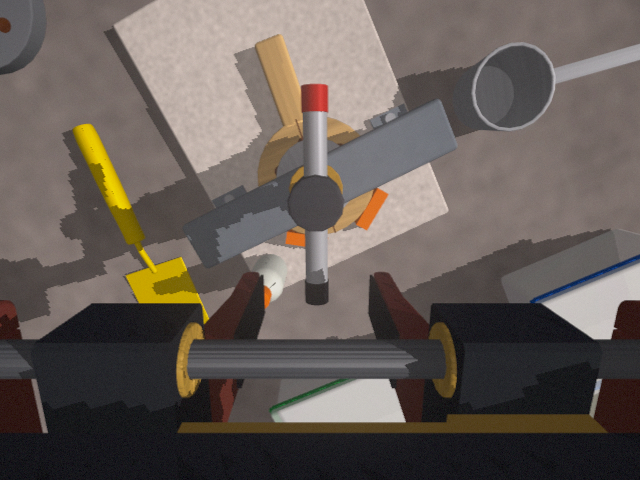

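The wrist view shows the black cap at (317,292) between the fingers, red at (314,98), and the bar upright in the picture. Now I'll grip the black end.

>>> {"method": "servo_tool", "body": {
  "moves": "0.001 -0.0005 -0.01 0 0 0; 0.001 -0.0005 -0.022 0 0 0; 0.001 -0.0005 -0.034 0 0 0; 0.001 -0.0005 -0.044 0 0 0; 0.001 -0.0005 -0.044 0 0 0"
}}

```text
t: 22.42
ee_pos: [675.5, 51.0, 183.3]
orientation: [-1.539, 0.373, -0.37]
ft_force: [-1.2, 0.0, 0.5]
width: 50.1
```

>>> {"method": "servo_tool", "body": {
  "moves": "0 0 0 0 0 0; 0 0 0 0 0 0; 0 0 0 0 0 0; 0 0 0 0 0 0; 0 0 0 0 0 0; 0 0 0 0 0 0",
  "hand": 255
}}

```text
t: 23.18
ee_pos: [676.2, 50.9, 184.9]
orientation: [-1.539, 0.371, -0.371]
ft_force: [-1.0, 0.5, 1.2]
width: 11.3
```

```bash
python3 st.py 637.6 70.3; python3 arc.py 42.9 -26.5 4 10 16 22 28 34 40 40; echo; python3 arc.py 42.9 -66.5 4 8 12 15 15;echo; python3 arc.py 42.9 -81.5 4 8 12 15 15
```

```text
t 23.18 pos [676.2  50.9 184.9] phi -27.10 ydown [ 0. -0. -1.] F [-1.   0.5  1.2] M [-0.1 -0.1  0.1] w 11.3 q [ 0.1  0.6  1.5 -0.   1.  -1. ]
moment about axis 0.131 r 43.1 ang -26.7
-0.0014 -0.0026 -0.0003 0 0 -4
-0.0039 -0.0064 -0.0007 0 0 -10
-0.0068 -0.0098 -0.0011 0 0 -16
-0.0100 -0.0130 -0.0015 0 0 -22
-0.0135 -0.0158 -0.0019 0 0 -28
-0.0173 -0.0182 -0.0023 0 0 -34
-0.0213 -0.0202 -0.0027 0 0 -40
-0.0213 -0.0202 -0.0027 0 0 -40

-0.0028 -0.0011 -0.0003 0 0 -4
-0.0056 -0.0020 -0.0005 0 0 -8
-0.0086 -0.0027 -0.0008 0 0 -12
-0.0108 -0.0031 -0.0010 0 0 -15
-0.0108 -0.0031 -0.0010 0 0 -15

-0.0030 -0.0003 -0.0003 0 0 -4
-0.0060 -0.0005 -0.0005 0 0 -8
-0.0090 -0.0004 -0.0008 0 0 -12
-0.0112 -0.0002 -0.0010 0 0 -15
-0.0112 -0.0002 -0.0010 0 0 -15
```

>>> {"method": "servo_tool", "body": {
  "moves": "-0.0014 -0.0026 -0.0003 0 0 -4; -0.0039 -0.0064 -0.0007 0 0 -10; -0.0068 -0.0098 -0.0011 0 0 -16; -0.01 -0.013 -0.0015 0 0 -22; -0.0135 -0.0158 -0.0019 0 0 -28; -0.0173 -0.0182 -0.0023 0 0 -34; -0.0213 -0.0202 -0.0027 0 0 -40"
}}

```text
t: 24.05
ee_pos: [655.7, 31.2, 182.3]
orientation: [-1.369, 0.911, -0.913]
ft_force: [2.6, 2.4, 0.3]
width: 11.3
```

```bash
python3 st.py 637.6 70.3
```

```text
t 24.05 pos [655.7  31.2 182.3] phi -67.27 ydown [ 0.  0. -1.] F [2.6 2.4 0.3] M [ 0.3 -0.5  0.3] w 11.3 q [ 0.   0.5  1.6  0.   1.  -0.4]
moment about axis 0.464 r 43.1 ang -65.2
```

>>> {"method": "servo_tool", "body": {
  "moves": "-0.0028 -0.0011 -0.0003 0 0 -4; -0.0056 -0.002 -0.0005 0 0 -8; -0.0086 -0.0027 -0.0008 0 0 -12; -0.0108 -0.0031 -0.001 0 0 -15"
}}

```text
t: 24.55
ee_pos: [645.1, 27.9, 181.3]
orientation: [-1.269, 1.106, -1.109]
ft_force: [3.4, 0.9, 0.1]
width: 11.4
```

```bash
python3 st.py 637.6 70.3
```

```text
t 24.55 pos [645.1  27.9 181.3] phi -82.18 ydown [ 0.  0. -1.] F [3.4 0.9 0.1] M [ 0.2 -0.6  0.3] w 11.4 q [ 0.   0.5  1.6  0.   1.  -0.1]
moment about axis 0.406 r 43.0 ang -80.0
```

>>> {"method": "servo_tool", "body": {
  "moves": "-0.003 -0.0003 -0.0003 0 0 -4; -0.006 -0.0005 -0.0005 0 0 -8; -0.009 -0.0004 -0.0008 0 0 -12; -0.0112 -0.0002 -0.001 0 0 -15"
}}

```text
t: 25.05
ee_pos: [634.1, 27.5, 180.4]
orientation: [-1.145, 1.298, -1.302]
ft_force: [3.4, 0.1, -0.5]
width: 11.2
```

```bash
python3 st.py 637.6 70.3; for a in -96.5 -111.5 -126.5 -141.5 -156.5; do echo; python3 arc.py 42.9 $a 4 8 12 15 ; done
```

```text
t 25.05 pos [634.1  27.5 180.4] phi -97.18 ydown [ 0. -0. -1.] F [ 3.4  0.1 -0.5] M [-0.1 -0.8  0.3] w 11.2 q [ 0.   0.5  1.6 -0.   1.   0.1]
moment about axis 0.439 r 42.9 ang -94.7

-0.0030 0.0004 -0.0003 0 0 -4
-0.0059 0.0011 -0.0005 0 0 -8
-0.0088 0.0019 -0.0008 0 0 -12
-0.0109 0.0027 -0.0010 0 0 -15

-0.0027 0.0012 -0.0003 0 0 -4
-0.0054 0.0026 -0.0005 0 0 -8
-0.0080 0.0041 -0.0008 0 0 -12
-0.0098 0.0054 -0.0010 0 0 -15

-0.0023 0.0019 -0.0003 0 0 -4
-0.0046 0.0039 -0.0005 0 0 -8
-0.0066 0.0061 -0.0008 0 0 -12
-0.0081 0.0078 -0.0010 0 0 -15

-0.0018 0.0024 -0.0003 0 0 -4
-0.0034 0.0049 -0.0005 0 0 -8
-0.0048 0.0076 -0.0008 0 0 -12
-0.0058 0.0096 -0.0010 0 0 -15

-0.0011 0.0028 -0.0003 0 0 -4
-0.0020 0.0056 -0.0005 0 0 -8
-0.0027 0.0086 -0.0008 0 0 -12
-0.0031 0.0108 -0.0010 0 0 -15
```

>>> {"method": "servo_tool", "body": {
  "moves": "-0.003 0.0004 -0.0003 0 0 -4; -0.0059 0.0011 -0.0005 0 0 -8; -0.0088 0.0019 -0.0008 0 0 -12; -0.0109 0.0027 -0.001 0 0 -15"
}}

```text
t: 25.55
ee_pos: [623.4, 29.9, 179.5]
orientation: [-0.998, 1.485, -1.49]
ft_force: [4.4, -2.0, -1.2]
width: 11.6
```

```bash
python3 st.py 637.6 70.3; python3 - <<'E'
from h import *
im=grab('scene');np.savez('scene5.npz',**{k:v for k,v in im.items() if k!='obs'})
print([(r,im['pixels'][r,287].tolist()) for r in range(330,352)])
cv2.imwrite('pics/scene5.png',cv2.resize(im['pixels'][290:380,230:350][:,:,::-1],None,fx=6,fy=6,interpolation=cv2.INTER_CUBIC))
E
```

```text
t 25.55 pos [623.4  29.9 179.5] phi -112.17 ydown [ 0. -0. -1.] F [ 4.4 -2.  -1.2] M [-0.3 -0.8  0.4] w 11.6 q [ 0.   0.5  1.7 -0.   1.   0.4]
moment about axis 0.619 r 42.8 ang -109.4
[(330, [137, 139, 137]), (331, [138, 139, 139]), (332, [141, 142, 140]), (333, [141, 144, 143]), (334, [136, 141, 139]), (335, [155, 157, 157]), (336, [162, 165, 162]), (337, [157, 161, 164]), (338, [97, 102, 108]), (339, [46, 34, 16]), (340, [155, 119, 61]), (341, [191, 148, 77]), (342, [182, 142, 78]), (343, [175, 136, 73]), (344, [173, 135, 70]), (345, [180, 141, 75]), (346, [184, 146, 75]), (347, [183, 146, 78]), (348, [207, 166, 93]), (349, [214, 156, 73]), (350, [211, 106, 0]), (351, [215, 86, 0])]
```

View pics/scene5.png

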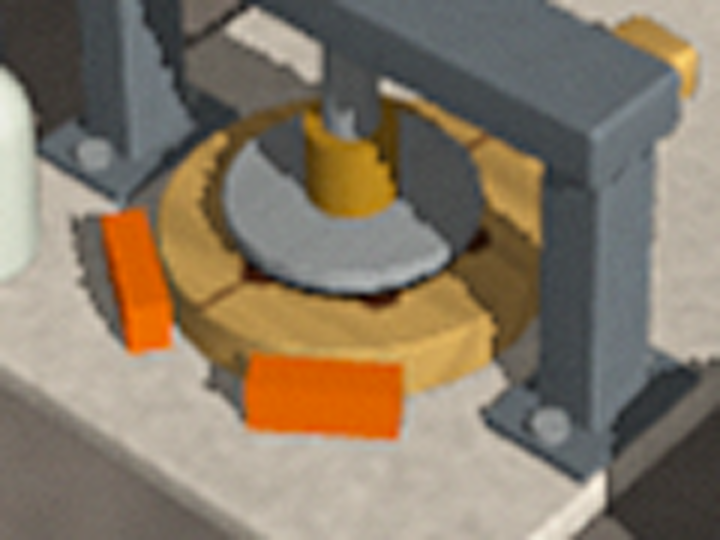

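>>> {"method": "servo_tool", "body": {
  "moves": "-0.0027 0.0012 -0.0003 0 0 -4; -0.0054 0.0026 -0.0005 0 0 -8; -0.008 0.0041 -0.0008 0 0 -12; -0.0098 0.0054 -0.001 0 0 -15"
}}

```text
t: 26.1
ee_pos: [613.6, 35.1, 178.5]
orientation: [-0.826, 1.665, -1.67]
ft_force: [5.0, -3.3, -1.5]
width: 11.4
```

```bash
cat > hold.py <<'E'
from m import *
import sys
ax=np.array([637.6,70.3]);L=[]
for i in range(int(sys.argv[1])):
    if i: ctrl.get_image('top')
    o=ctrl.get_obs();r=(o['ee_pos'][:2]-ax)/1000;L.append(r[0]*o['ft_force'][1]-r[1]*o['ft_force'][0]+o['moment'][2])
print('moments',np.round(L,3),'mean %.3f'%np.mean(L))
S=grab('scene')
# row of plate's lower edge at col 287: first wooden (R-B>70) going down
for c in (283,287,291):
    col=S['pixels'][325:346,c].astype(int);print(c,[int(v[0]-v[2]) for v in col[8:20]])
E
python3 st.py 637.6 70.3; python3 hold.py 4
```

```text
t 26.10 pos [613.6  35.1 178.5] phi -127.14 ydown [ 0. -0. -1.] F [ 5.  -3.3 -1.5] M [-0.6 -0.8  0.4] w 11.4 q [ 0.   0.5  1.7 -0.   0.9  0.7]
moment about axis 0.643 r 42.6 ang -124.3
moments [0.6 0.5 0.5 0.5] mean 0.534
283 [-1, -1, -3, -2, -6, -13, 71, 105, 102, 101, 102, 103]
287 [-1, -1, -3, 0, -4, -10, 30, 92, 111, 106, 101, 101]
291 [0, -2, -2, -2, -3, -9, 30, 59, 92, 109, 106, 108]
```

The plate's edge, at col 287 and rows 339–340, didn't move during the last 15°, and the moment rose from 0.44 to 0.64. So first touch has already happened. I'll turn back a little to separate the plate part from friction.

```bash
python3 arc.py 42.9 -126.5 -4 -8 -10
```

```text
0.0025 -0.0017 0.0003 0 0 4
0.0050 -0.0032 0.0005 0 0 8
0.0064 -0.0039 0.0007 0 0 10
```

>>> {"method": "servo_tool", "body": {
  "moves": "0.0025 -0.0017 0.0003 0 0 4; 0.005 -0.0032 0.0005 0 0 8; 0.0064 -0.0039 0.0007 0 0 10; 0.0064 -0.0039 0.0007 0 0 10"
}}

```text
t: 26.8
ee_pos: [618.4, 32.1, 178.9]
orientation: [-0.946, 1.55, -1.548]
ft_force: [-2.8, 4.5, 4.4]
width: 10.9
```

```bash
python3 st.py 637.6 70.3; python3 hold.py 5
```

```text
t 26.80 pos [618.4  32.1 178.9] phi -117.15 ydown [-0.  0. -1.] F [-2.8  4.5  4.4] M [ 0.6  0.2 -0.1] w 10.9 q [0.  0.5 1.7 0.  1.  0.5]
moment about axis -0.261 r 42.7 ang -116.7
moments [-0.3 -0.3 -0.3 -0.3 -0.3] mean -0.289
283 [-2, -3, -1, -2, -4, -12, 73, 106, 106, 101, 104, 105]
287 [-2, -4, -2, -2, -4, -12, 30, 92, 112, 106, 103, 101]
291 [0, -4, -1, -2, -2, -11, 33, 62, 93, 108, 109, 107]
```

Plate part ≈ (0.534−0.289)/2 ≈ 0.12 N m, or about 0.6 rad past touch. The image suggests about 0.85 rad. I'll turn on to about 1 rad.

```bash
python3 arc.py 42.9 -116.5 4 8 12 16 20 24 26
```

```text
-0.0026 0.0014 -0.0003 0 0 -4
-0.0052 0.0030 -0.0005 0 0 -8
-0.0076 0.0048 -0.0008 0 0 -12
-0.0098 0.0068 -0.0011 0 0 -16
-0.0120 0.0089 -0.0013 0 0 -20
-0.0140 0.0111 -0.0016 0 0 -24
-0.0149 0.0123 -0.0017 0 0 -26
```

>>> {"method": "servo_tool", "body": {
  "moves": "-0.0026 0.0014 -0.0003 0 0 -4; -0.0052 0.003 -0.0005 0 0 -8; -0.0076 0.0048 -0.0008 0 0 -12; -0.0098 0.0068 -0.0011 0 0 -16; -0.012 0.0089 -0.0013 0 0 -20; -0.014 0.0111 -0.0016 0 0 -24; -0.0149 0.0123 -0.0017 0 0 -26"
}}

```text
t: 27.92
ee_pos: [605.3, 42.7, 177.5]
orientation: [-0.614, 1.847, -1.854]
ft_force: [4.1, -3.9, 1.3]
width: 11.1
```

```bash
python3 st.py 637.6 70.3; python3 hold.py 5;python3 arc.py 42.9 -142.5 -4 -8 -10
```

```text
t 27.93 pos [605.3  42.7 177.5] phi -143.12 ydown [ 0. -0. -1.] F [ 4.1 -3.9  1.3] M [-0.7 -0.6  0.5] w 11.1 q [ 0.1  0.5  1.7 -0.   0.9  1. ]
moment about axis 0.711 r 42.4 ang -139.5
moments [0.7 0.6 0.6 0.6 0.6] mean 0.631
283 [-1, -2, 0, -2, -2, -14, 71, 105, 100, 103, 99, 106]
287 [-3, -3, -2, -2, -3, -8, 30, 92, 112, 105, 103, 102]
291 [-3, -2, -2, -3, -1, -7, 33, 62, 90, 109, 107, 106]
0.0019 -0.0023 0.0003 0 0 4
0.0040 -0.0045 0.0005 0 0 8
0.0051 -0.0055 0.0007 0 0 10
```

>>> {"method": "servo_tool", "body": {
  "moves": "0.0019 -0.0023 0.0003 0 0 4; 0.004 -0.0045 0.0005 0 0 8; 0.0051 -0.0055 0.0007 0 0 10; 0.0051 -0.0055 0.0007 0 0 10"
}}

```text
t: 28.68
ee_pos: [609.0, 38.7, 177.9]
orientation: [-0.752, 1.738, -1.738]
ft_force: [-0.2, 5.3, 4.7]
width: 11.0
```

```bash
python3 st.py 637.6 70.3; python3 hold.py 5;python3 arc.py 42.9 -132.5 4 8 10
```

```text
t 28.68 pos [609.   38.7 177.9] phi -133.15 ydown [ 0.  0. -1.] F [-0.2  5.3  4.7] M [ 0.7 -0.1 -0. ] w 11.0 q [0.  0.5 1.7 0.  0.9 0.8]
moment about axis -0.173 r 42.6 ang -132.2
moments [-0.2 -0.1 -0.2 -0.1 -0.2] mean -0.150
283 [-3, -2, -2, 0, -3, -13, 73, 107, 104, 98, 103, 106]
287 [-2, -1, -4, -1, -6, -10, 27, 94, 116, 109, 101, 99]
291 [-2, 0, -2, -3, -4, -7, 31, 59, 93, 107, 105, 105]
-0.0021 0.0021 -0.0003 0 0 -4
-0.0041 0.0043 -0.0005 0 0 -8
-0.0051 0.0055 -0.0007 0 0 -10
```

The plate part is now (0.631−0.150)/2≈0.24 N m, or about 63 N. Pooled estimates put first touch at about −78° and the bar now at about 0.95 rad past it. I'll nudge it on slightly and let go.

>>> {"method": "servo_tool", "body": {
  "moves": "-0.0021 0.0021 -0.0003 0 0 -4; -0.0031 0.0032 -0.0004 0 0 -6; -0.0031 0.0032 -0.0004 0 0 -6"
}}

```text
t: 29.3
ee_pos: [607.1, 40.6, 177.7]
orientation: [-0.671, 1.803, -1.809]
ft_force: [4.3, -1.3, 2.1]
width: 11.1
```

```bash
python3 st.py 637.6 70.3; python3 hold.py 2
```

```text
t 29.30 pos [607.1  40.6 177.7] phi -139.08 ydown [ 0. -0. -1.] F [ 4.3 -1.3  2.1] M [-0.3 -0.9  0.4] w 11.1 q [ 0.1  0.5  1.7 -0.   0.9  0.9]
moment about axis 0.544 r 42.5 ang -135.8
moments [0.5 0.6] mean 0.555
283 [-1, -2, -3, 0, -3, -13, 69, 104, 101, 100, 103, 108]
287 [-3, -1, 1, -4, -4, -13, 28, 91, 112, 105, 97, 101]
291 [-1, -1, -3, -2, -3, -6, 34, 61, 90, 107, 106, 106]
```

>>> {"method": "servo_tool", "body": {
  "moves": "0 0 0 0 0 0; 0 0 0 0 0 0; 0 0 0 0 0 0; 0 0 0 0 0 0; 0 0 0 0 0 0",
  "hand": 110
}}

```text
t: 30.02
ee_pos: [605.5, 41.7, 177.2]
orientation: [-0.674, 1.807, -1.807]
ft_force: [0.5, -0.3, -0.4]
width: 49.4
```

>>> {"method": "servo_tool", "body": {
  "moves": "0 0 0.005 0 0 0; 0 0 0.015 0 0 0; 0 0 0.03 0 0 0; 0 0 0.05 0 0 0; 0 0 0.075 0 0 0; -0.03 -0.03 0.09 0 0 0; -0.06 -0.06 0.09 0 0 0; -0.1 -0.1 0.09 0 0 0"
}}

```text
t: 31.02
ee_pos: [505.5, -58.9, 268.8]
orientation: [-0.672, 1.804, -1.806]
ft_force: [0.6, -0.8, -0.1]
width: 50.0
```

>>> {"method": "servo_tool", "body": {
  "moves": "-0.03 -0.04 0 0 0 0; -0.06 -0.08 0 0 0 0; -0.09 -0.12 0 0 0 0; -0.1 -0.14 0 0 0 0; -0.1 -0.14 0 0 0 0; -0.1 -0.14 0 0 0 0"
}}

```text
t: 31.78
ee_pos: [406.1, -198.0, 267.9]
orientation: [-0.673, 1.806, -1.807]
ft_force: [0.0, 0.2, 0.6]
width: 49.7
```

```bash
python3 st.py 637.6 70.3; python3 - <<'E'
from m import *
S=grab('scene');cv2.imwrite('pics/scene6.png',cv2.resize(S['pixels'][220:400,200:420][:,:,::-1],None,fx=3.3,fy=3.3,interpolation=cv2.INTER_CUBIC))
T=grab('top');cv2.imwrite('pics/top6.png',cv2.resize(T['pixels'][140:320,150:450][:,:,::-1],None,fx=2.6,fy=2.6,interpolation=cv2.INTER_CUBIC))
hsv=cv2.cvtColor(T['pixels'],cv2.COLOR_RGB2HSV);m=cv2.inRange(hsv,(9,60,60),(24,175,255));m[:,:270]=0;m[:,350:]=0;m[:203]=0;m[300:]=0
ys,xs=np.nonzero(m);print('lug near end row',ys.max(),onplane(T,[(xs[ys==ys.max()].mean(),ys.max()+.5)],30))
def cen(lo,hi,box):
    k=cv2.inRange(hsv,lo,hi);z=np.zeros_like(k);x0,y0,x1,y1=box;z[y0:y1,x0:x1]=255
    n,l,s,c=cv2.connectedComponentsWithStats(k&z);i=1+s[1:,4].argmax();return c[i]
r=onplane(T,[cen((0,120,60),(6,255,255),(285,160,340,215))],180)[0];print('red cap',r,'bar red angle',np.degrees(np.arctan2(r[1]-70.3,r[0]-637.6)))
a=load('top0.npz')['pixels'].astype(int);d=np.abs(a-T['pixels']).sum(2)
for n,(x0,y0,x1,y1) in dict(cup=(165,175,240,215),spat=(385,150,430,275),glue=(340,150,360,180)).items(): print(n,np.mean(d[y0:y1,x0:x1]>60))
E
```

```text
t 31.77 pos [ 406.1 -198.   267.9] phi -139.12 ydown [ 0. -0. -1.] F [0.  0.2 0.6] M [-0. -0. -0.] w 49.7 q [-0.5  0.1  2.   0.   1.   0.4]
moment about axis -0.068 r 354.4 ang -130.8
lug near end row 262 [[509.9  78.   30. ]]
red cap [672.  105.1 180. ] bar red angle 45.376105885081046
cup 0.0
spat 0.030577777777777777
glue 0.0
```

View pics/scene6.png

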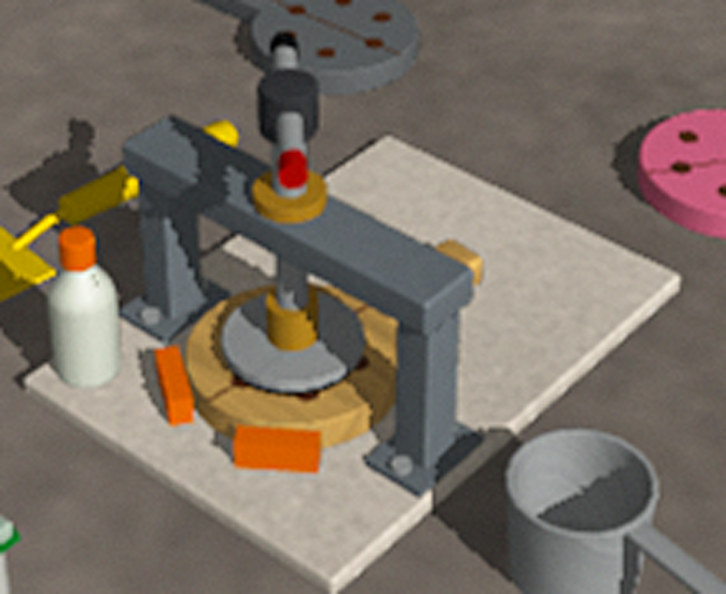

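View pics/top6.png

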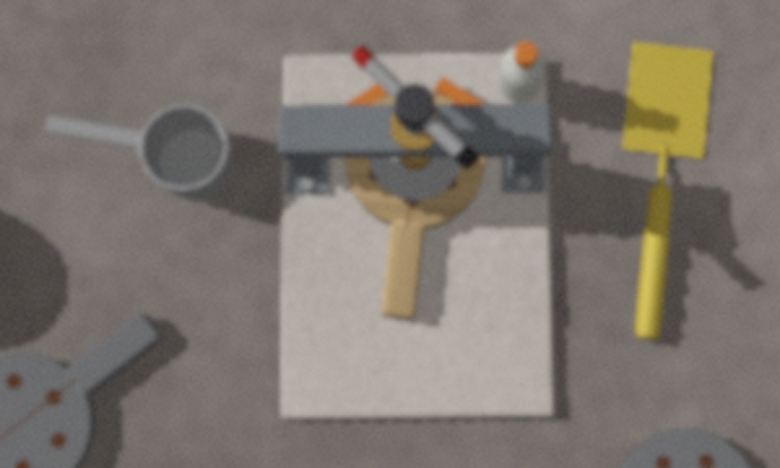

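The scene view shows the rim against both blocks, at crop (190,385) and (320,430), and the plate down on the trivet. The cup, spatula and glue bottle are where they were; the small spatula-area difference looks like the arm's shadow. Handing in.

```bash
python3 -c "
from workcell import ctrl
print(ctrl.close_job())"
```

```text
the job is handed in; nothing more can be done
None
```

The trivet is home against both orange blocks and clamped at about 1 rad past first touch. The job was handed in at about 32 s; no verdict is reported.

- **Sliding it home:** I gripped the lug and slid the trivet until it touched. A sideways probe showed it was first on one block only, so I shifted it about 1.6 mm. It then rested on both, with at most about 11 N of push. I eased the push to about 5 N before letting go.
- **Winding the press:** I turned the red end about 150°, because the last joint's range stopped short of a half turn. I then turned the black end about 109°. Moving resistance rose from about 0.44 to 0.62 N m, and the plate's edge stopped moving in the scene view.
- **Clamp force:** The two turn-on and turn-back checks disagreed. The plate part came out as 0.12 N m at −120° and 0.24 N m at −136°, which put first touch at about −86° and −70°. The image suggested about −75°. I stopped at −136°, so roughly 1 rad past touch (0.85 to 1.15), or about 50–60 N.
- **Last checks:** The scene view shows the rim against both blocks. The lug end in the top view is within about 2 mm of where it should be, which is no better than the calibration. The cup and glue bottle showed no change. Pixels around the spatula changed about 3%, which I took to be the arm's shadow. The robot is clear of everything.

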